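# Lock out the cigar-mould press

### The arm

A 6-joint arm with a two-finger parallel gripper is mounted at the origin on the work surface. World frame = base frame: x ahead of the robot, y to its left, z up, the work surface at z = 0. Lengths are in m, angles in rad, forces in N, time in s.
With the tool pointing down it reaches from about 0.3 to 0.775 m from the base axis. Payload 14.6 kg.
Tool frame: the origin (TCP) lies midway between the tips of the shut fingers; the grasp point (between the pads) lies 19 mm behind it (ctrl.hold_point_z is the distance from the TCP to the grasp point, in m); z points along the fingers, x is the direction in which the jaws open and shut, and the axes are right-handed (so a half turn about z gives the same grasp; the last joint's range is limited). The gripper opens to 94 mm and grips with 3 to 60 N. Pads are 16 mm wide; open, the fingers measure 119 mm over their backs; the gripper's body (75 mm by 177 mm) begins 78 mm behind the grasp point.
Start: joints at [1.084, 0.3, 1.521, -0, 1.321, -0.067], TCP at [0.224, 0.502, 0.205] pointing down, gripper open.
Joint ranges: [-3.03, 3.03], [-0.79, 2.21], [0.23, 2.52], [-1.04, 4.18], [0, 3.07], [-2.55, 2.55]. Speed limits (rad/s): [2.22, 2.22, 2.57, 3.14, 3.14, 3.14].

### API

Orientations are given as [roll, pitch, yaw] about the fixed x, y, z axes, in that order (R = Rz(yaw) Ry(pitch) Rx(roll)).
In Python, from station import ctrl, viewer, ticket, nets gives the robot as it stands.
- The arm moves only by the tool carry_out, never from a script. Its argument "commands" is one flat list of numbers, 7 for each row, row after row: the closure, from -1 (fully open) to 1 (shut), so that 0 is half open, then the shift along the world's x, y, z in cm, then the turn, a rotation vector about the world's x, y, z in rad. In form: [gripper, tx, ty, tz, ax, ay, az, gripper, tx, ty, tz, ax, ay, az, ...]. A call has 1 to 12 rows; each row is the pose to reach, as a shift and turn from the pose measured when the call began; what a row does not reach only later rows make up. A row lasts 1/12 s, in which the tool goes at most 41.7 mm and 7.16 degrees, less where a joint would pass 70% of its speed; a pose out of reach is approached as far as the arm can. A call with a gripper value outside its range is refused whole. The fingers move at their own pace and stop on an object; "force" is the grip in N (left out, the last holds). Time passes only in rows, so rows that repeat a pose let the fingers close. It gives the time, the measured TCP pose, the force and the opening at its end, in the units of the state.
- ctrl.get_obs(): the state, without advancing time (a new reading comes with each control period).
- viewer.camera(name): name is "scene" or "top" or "wrist"; returns (picture, depth): 480x640x3 uint8, blue, green, red; 480x640 float32, m along the optical axis (not along the pixel's ray), 0 where there is no reading.
- viewer.camera_info(name): a dict with "fx", "fy", "cx", "cy" (pixels), "R" (3x3) and "t" (3): a world point X has camera coordinates R X + t. Camera axes: x right, y down, z forward; pixel columns grow to the right and rows downward; lengths in m; the calibration is good to about 2 mm. A picture is of the moment at which its call begins: read the wrist's pose just before it. camera_info takes no time and is no camera call; for the wrist camera it gives the pose at the moment of the call.
- ticket.hand_in(): hands the job in, once; it reports no verdict.
Trained networks look in the newest picture that a camera, given by its name, has taken for a name from the list of things; names that differ only in an ending like _2 or _b are one class to them, and where a whole thing is asked for, a point or a joint stands for the part that bears it (a point fixed in the world has none). Each returns a list of dicts, best first, with "confidence" (0 to 1); they miss things now and then, are a little off and sometimes report something else, mostly with a low value. They report only what shows in the picture. A call takes as long as a camera call. They do not tell look-alikes from the thing itself.
- nets.silhouettes(camera, thing): "region" (480x640 bool, what is visible of it) and "extent" ([left, top, right, bottom] in pixels, round what is visible of it).
The state is a dict: "time_s": time; "qpos": joint angles; "joint_vel": joint speeds; "tau": joint torques, N m; "ee_pos": TCP position; "eef_rot": TCP orientation; "force": force on the tool from outside, world axes, zero at the start; "moment": the same for the moment, N m; "grip_width": finger opening in m.
Only numpy, scipy, OpenCV 4.12 (cv2) and the standard library are available. Lean on these libraries where they do the work, as an engineer would, in place of code of your own. Each camera call takes 0.05 s, during which the arm holds its last target. There are 200 camera calls.

### The job

Lock out the mould press for cleaning: on its sloping control box press the yellow key, then the blue key, then the red key, one at a time, each right down but gently. Then pull the orange interlock plug out of its socket and stand it upright, black end down, in the aluminium tray with the padlock, setting it down rather than dropping it. Leave everything else on the bench where it is.

Things in the scene. Friction and masses are not known exactly. Their poses are not given: they have to be found in the camera images.
- console: Control box, grey, fixed: 300 mm wide (its y), about 140 mm deep. Its plane face, 140 mm up the slope, is inclined 35 deg: low edge (45 mm high) at its -x, high edge (125 mm) at its +x. Origin: on the bench, 85 mm below the face's centre. The three keys are at the left (+y) of the face, the plug's socket at the right (-y).
- socket (a point): Centre of the mouth of the plug's rectangular socket, in the plane of the sloping face; the socket is 32 mm deep along the face's normal. (The point's own axes are those of console.)
- plug: Block, 160 g: 30 mm thick (x, up the slope when plugged in), 60 wide (y), 90 long (z). Origin: centre of its lower end; z points out of the socket along the face's normal. Lower 32 mm (black, grooved sides) are in the socket with 1 mm play (it may lean 4 deg), upper 58 mm (orange) stand free. Sprung balls in the socket hold it: it comes out along z with a pull of about 5 to 15 N, gone after 20 mm.
- tray: Shallow aluminium tray fixed to the bench, 200 mm (its x) by 130 mm (its y), walls 4 mm thick and 22 mm high, floor 4 mm thick. Origin: centre of its underside. The half towards its -x is empty.
- padlock: Brass padlock lying in the +x half of the tray, body 45 x 50 x 22 mm, with a steel shackle, about 75 mm long in all. Origin: centre of the body's underside. Bystander.
- bowl: Red paste bowl, 90 mm across, 50 mm high. Origin: centre of its underside. Bystander.
- bottle: Clear water bottle with a blue cap, 72 mm diameter, 190 mm high. Origin: centre of its underside. Bystander.
- jar: Amber glass jar with a black lid, 52 mm diameter, 75 mm high. Origin: centre of its underside. Bystander.
- bundle: Banded bundle of nine brown cigars, 100 mm (its x) by 140 mm (its y), 38 mm high. Origin: centre of its underside. Bystander.
- mould: Wooden cigar-mould half, grooved block 100 mm (its x) by 260 mm (its y), 39 mm high. Origin: centre of its underside. Bystander.
- scissors: Scissors with blue handles lying flat, 190 mm long along its x (points to +x), 80 mm wide, 12 mm high. Origin: at the pivot, on the bench. Bystander.
- yellow_base: Steel ring, 52 mm diameter, 6 mm high, fixed on the sloping face. Origin: centre of its underside; z is the face's outward normal. Keys stand in one level row, 62 mm apart, in changing order. A black collar (43 mm) carries the round sprung yellow cap (38 mm). The collar's height differs from key to key, unreported: the cap's top is 20 to 32 mm above this origin along z; find it by touch.
- blue_base: Steel ring, 52 mm diameter, 6 mm high, fixed on the sloping face. Origin: centre of its underside; z is the face's outward normal. Keys stand in one level row, 62 mm apart, in changing order. A black collar (43 mm) carries the round sprung blue cap (38 mm). The collar's height differs from key to key, unreported: the cap's top is 20 to 32 mm above this origin along z; find it by touch.
- red_base: Steel ring, 52 mm diameter, 6 mm high, fixed on the sloping face. Origin: centre of its underside; z is the face's outward normal. Keys stand in one level row, 62 mm apart, in changing order. A black collar (43 mm) carries the round sprung red cap (38 mm). The collar's height differs from key to key, unreported: the cap's top is 20 to 32 mm above this origin along z; find it by touch.
- yellow (a joint): Travel of the yellow cap into its collar: 0 released, 0.010 m right down; it starts to move at about 1.8 N and is right down at about 6 N; springs back by itself. Pressing past the bottom loads the key hard: over 45 N on a key damages it.
- blue (a joint): Travel of the blue cap into its collar: 0 released, 0.010 m right down; it starts to move at about 1.8 N and is right down at about 6 N; springs back by itself. Pressing past the bottom loads the key hard: over 45 N on a key damages it.
- red (a joint): Travel of the red cap into its collar: 0 released, 0.010 m right down; it starts to move at about 1.8 N and is right down at about 6 N; springs back by itself. Pressing past the bottom loads the key hard: over 45 N on a key damages it.
Things that resemble listed ones, but are neither listed nor needed, are in the scene too. There is more than one size of the tray; the job needs the larger.

How it is judged:
By the outcome, as a careful person would: the job done as asked, in the order asked, and still so for the second after the job is handed in, with the robot touching nothing.
It also fails if it takes over 67 s, if anything falls off the work surface, if the arm or the gripper's body presses on something with over 40 N, if the wrist force passes 120 N, or if a joint passes its speed limit or range.

## Working session

There is one attempt and no reset: what is moved stays moved. The work goes in short steps, Python scripts to look and compute and a tool call to move; the robot and the scene stay as the last step left them, time stands still between calls to the robot, and variables do not carry over. Pictures are saved under pics/ and viewed, about 8 in all and at most 12, crops included, and the job is handed in when it is done.

Besides the shell and the picture viewer there is one more tool, called after ">>>" as name(argument=value, ...) on one line, values as JSON. carry_out: Moves the arm, as the interface text tells. Its arguments: {"type":"object","properties":{"commands":{"type":"array","items":{"type":"number"}},"force":{"type":"number"}},"required":["commands"]}

```bash
ls; mkdir -p pics; python3 - <<'E'
from station import ctrl, viewer
import cv2, numpy as np
print(ctrl.get_obs(), ctrl.hold_point_z)
a,d=viewer.camera("scene"); b,e=viewer.camera("top")
np.savez('s0.npz',a=a,d=d,b=b,e=e)
for n in("scene","top"): print(viewer.camera_info(n))
cv2.imwrite('pics/scene.png',a); cv2.imwrite('pics/top.png',b)
E
```

```text
pics
{'time_s': 0.0, 'qpos': array([ 1.08436506e+00,  3.00472336e-01,  1.52161429e+00, -7.30886396e-06,
        1.32068641e+00, -6.66145363e-02]), 'joint_vel': array([ 2.52968299e-06, -1.43667397e-03,  8.55412574e-04,  1.72909746e-03,
       -1.88034730e-03, -1.53911669e-03]), 'tau': array([-3.63433232e-03, -5.31800151e+01, -3.52734053e+01,  7.06392643e-02,
        2.44160666e-02, -6.64644745e-05]), 'ee_pos': array([0.22405975, 0.50199236, 0.2048716 ]), 'eef_rot': array([-3.14152115e+00,  1.17822910e-03,  1.15098146e+00]), 'force': array([-0.76410943, -0.29411671,  0.3248369 ]), 'moment': array([-0.0268799 ,  0.0210223 , -0.04409576]), 'grip_width': 0.09427326352238595} 0.0188
{'fx': 502.25205699564714, 'fy': 502.25205699564714, 'cx': 323.2485275903626, 'cy': 235.92676305862818, 'R': array([[-0.89232124,  0.45088979,  0.02147564],
       [ 0.25599204,  0.54465279, -0.79863722],
       [-0.37179413, -0.70714336, -0.60142945]]), 't': array([ 0.40189197, -0.06420357,  1.42746403])}
{'fx': 550.6294495630142, 'fy': 550.6294495630142, 'cx': 324.4709867011054, 'cy': 233.00050828245037, 'R': array([[ 0.02139181, -0.99974613, -0.00707568],
       [-0.98664456, -0.01996733, -0.16165959],
       [ 0.16147727,  0.01043937, -0.98682121]]), 't': array([0.02662816, 0.48014923, 1.24870588])}
```

View pics/scene.png

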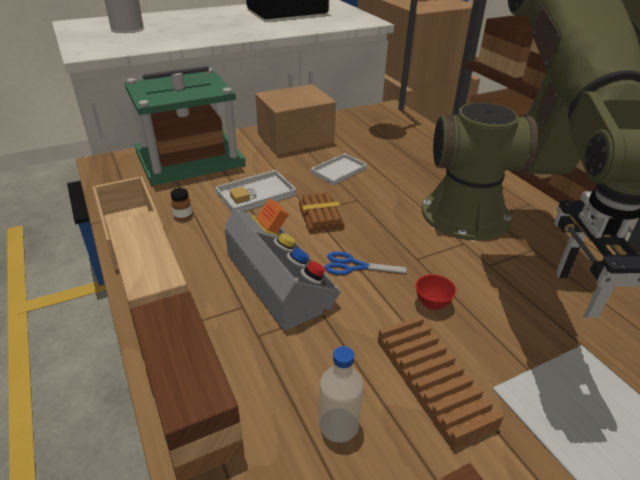

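View pics/top.png

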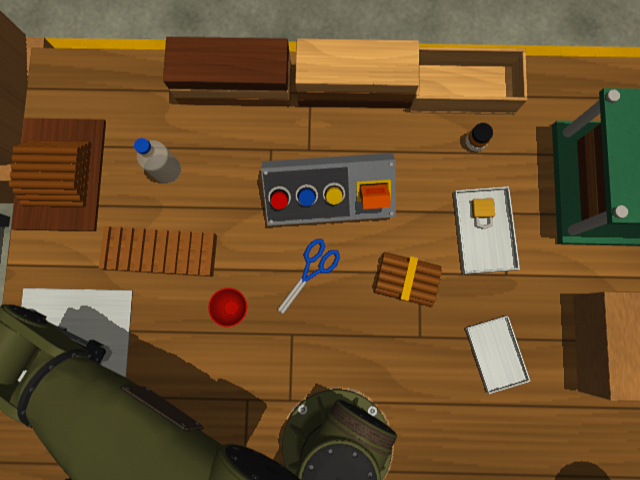

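The top view has +x up and +y left. The keys run red (279,199), blue (307,196), yellow (334,194), with the plug at (375,195). The large tray with the padlock is at (487,230), empty half towards the robot.

```bash
cat > h.py <<'E'
import numpy as np, cv2
from station import viewer
def cloud(d,info):
    v,u=np.mgrid[:480,:640]
    c=np.stack([(u-info['cx'])/info['fx']*d,(v-info['cy'])/info['fy']*d,d],-1)
    return (c-info['t'])@info['R']
def fit(p,w=.003):
    rng=np.random.default_rng(0);best=None
    for _ in range(300):
        q=p[rng.choice(len(p),3,False)];n=np.cross(q[1]-q[0],q[2]-q[0]);n/=np.linalg.norm(n)+1e-12
        m=abs((p-q[0])@n)<w
        if best is None or m.sum()>best.sum():best=m
    c=p[best].mean(0);n=np.linalg.svd(p[best]-c,full_matrices=False)[2][2]
    return n*np.sign(n[2]),c,best
E
python3 - <<'E'
from h import *
from station import nets,ctrl
s=np.load('s0.npz');I=viewer.camera_info('top');P=cloud(s['e'],I)
b=s['b'];hsv=cv2.cvtColor(b,cv2.COLOR_BGR2HSV)
sl={}
for t in('console','plug','tray','yellow','blue','red','padlock'):
    r=nets.silhouettes('top',t)
    for q in r[:3]: print(t,round(q['confidence'],2),q['extent'],P[q['region']].mean(0).round(3))
    sl[t]=r
reg=sl['console'][0]['region'];p=P[reg&(s['e']>0)]
p=p[(p[:,2]>.03)];n,c,m=fit(p);print('plane',n,c,m.sum(),len(p),'tilt',np.degrees(np.arccos(n[2])),'yaw',np.degrees(np.arctan2(-n[1],-n[0])))
f=p[m];r=cv2.minAreaRect((f[:,:2]*1000).astype(np.float32));print('face rect',r)
for t in('yellow','blue','red'):
    x0,y0,x1,y1=sl[t][0]['extent']
    k=np.zeros((480,640),bool);k[int(y0)-2:int(y1)+3,int(x0)-2:int(x1)+3]=1
    lo,hi={'yellow':((22,120,120),(35,255,255)),'blue':((100,150,60),(125,255,255)),'red':((0,180,80),(8,255,255))}[t]
    k&=cv2.inRange(hsv,lo,hi)>0
    q=P[k];h=(q-c)@n;g=q[h>np.percentile(h,40)]
    e=np.array([*cv2.minEnclosingCircle(np.argwhere(k)[:,::-1].astype(np.float32))[0]])
    print(t,k.sum(),g.mean(0).round(4),'h',np.percentile(h,[10,50,90]).round(4),e)
pr=sl['plug'][0]['region'];q=P[pr];h=(q-c)@n
n2,c2,m2=fit(q[h>.045],.002);print('plugtop',n2,c2,m2.sum(),'h',np.percentile(h,[5,50,90,99]),cv2.minAreaRect((q[h>.05][m2[:0].size*0:][:, :2]*1000).astype(np.float32)))
tr=sl['tray']
for x in tr[:2]:
    q=P[x['region']];print('tray',cv2.minAreaRect((q[:,:2]*1000).astype(np.float32)),np.percentile(q[:,2],[5,50,95]))
E
```

```text
console 0.77 [264.0, 153.2, 396.0, 226.1] [0.575 0.029 0.097]
plug 0.74 [357.0, 185.2, 385.7, 212.0] [ 0.55  -0.073  0.127]
plug 0.27 [378.3, 252.7, 442.0, 305.6] [ 0.375 -0.159  0.036]
tray 0.9 [457.4, 187.8, 521.0, 276.8] [ 0.492 -0.348  0.013]
tray 0.6 [467.8, 316.0, 529.6, 395.6] [ 0.208 -0.367  0.012]
yellow 0.65 [326.6, 186.3, 346.2, 206.0] [0.554 0.017 0.106]
blue 0.73 [299.4, 185.8, 315.6, 208.4] [0.549 0.078 0.106]
blue 0.51 [475.2, 198.3, 498.3, 231.1] [ 0.539 -0.336  0.03 ]
red 0.8 [270.9, 190.4, 285.6, 210.6] [0.539 0.14  0.112]
padlock 0.82 [470.9, 197.4, 496.2, 232.3] [ 0.541 -0.337  0.029]
padlock 0.16 [468.6, 121.0, 491.5, 149.1] [ 0.711 -0.322  0.064]
plane [-0.57734995 -0.05321661  0.81476071] [0.56765623 0.02766588 0.08956826] 4362 6540 tilt 35.43629122391379 yaw 5.266296477608305
face rect ((564.5552368164062, 26.644760131835938), (117.02305603027344, 299.9690246582031), 4.869471073150635)
yellow 216 [0.5516 0.0168 0.1078] h [0.02   0.0235 0.026 ] [333.97171021 195.70755005]
blue 231 [0.5466 0.0781 0.1067] h [0.0148 0.0217 0.0251] [305.86987305 197.02055359]
red 240 [0.537  0.1392 0.1126] h [0.022  0.0288 0.0319] [278.31817627 200.04545593]
plugtop [-0.65547154 -0.04764595  0.75371541] [ 0.53594138 -0.07422536  0.13184064] 231 h [-0.00076905  0.05393775  0.06011578  0.06267425] ((422.9417724609375, -18.36182403564453), (58.5201301574707, 308.5105895996094), 63.91960525512695)
tray ((448.9834289550781, -185.07742309570312), (219.5583038330078, 501.2255859375), 16.779438018798828) [0.00076201 0.00569411 0.0231808 ]
tray ((199.0394287109375, -207.80294799804688), (173.15713500976562, 452.145263671875), 3.5311851501464844) [-0.00022474  0.00460271  0.01779316]
```

```bash
cat >> h.py <<'E'
from scipy.spatial.transform import Rotation as Ro
from station import ctrl
YAW=np.radians(5.0);T=np.radians(35)
y_c=np.array([-np.sin(YAW),np.cos(YAW),0])
u=np.array([np.cos(T)*np.cos(YAW),np.cos(T)*np.sin(YAW),np.sin(T)])
n=np.cross(u,y_c)
RF=np.stack([u,np.cross(-n,u),-n],1)
def move(goal,R=RF):
    o=ctrl.get_obs();R0=Ro.from_euler('xyz',o['eef_rot'])
    print('shift cm',((np.array(goal)-o['ee_pos'])*100).round(2),'rot',(Ro.from_matrix(R)*R0.inv()).as_rotvec().round(4),'t',o['time_s'])
E
python3 - <<'E'
from h import *
print(n,RF); move(np.array([.547,.05,.107])+.12*n)
E
```

```text
[-0.5713938  -0.04999048  0.81915204] [[ 0.81603492  0.08715574  0.5713938 ]
 [ 0.0713938  -0.9961947   0.04999048]
 [ 0.57357644  0.         -0.81915204]]
shift cm [ 2.543e+01 -4.582e+01 -1.000e-02] rot [ 0.3714 -0.5212 -1.0292] t 0.45
```

>>> carry_out(commands=[1,12.5,-23,3,0.1855,-0.26,-0.515,1,25.4,-45.8,0,0.371,-0.521,-1.029,1,25.4,-45.8,0,0.371,-0.521,-1.029,1,25.4,-45.8,0,0.371,-0.521,-1.029,1,25.4,-45.8,0,0.371,-0.521,-1.029,1,25.4,-45.8,0,0.371,-0.521,-1.029,1,25.4,-45.8,0,0.371,-0.521,-1.029,1,25.4,-45.8,0,0.371,-0.521,-1.029,1,25.4,-45.8,0,0.371,-0.521,-1.029,1,25.4,-45.8,0,0.371,-0.521,-1.029,1,25.4,-45.8,0,0.371,-0.521,-1.029,1,25.4,-45.8,0,0.371,-0.521,-1.029], force=30)

```text
time_s: 1.45
ee_pos: [0.4606, 0.0753, 0.206]
eef_rot: [3.141, -0.612, 0.087]
force: [0.2, 1.5, 1.5]
grip_width: 0.0175
```

>>> carry_out(commands=[1,0,0,0,0,0,0,1,0,0,0,0,0,0])

```text
time_s: 1.62
ee_pos: [0.461, 0.0733, 0.206]
eef_rot: [3.142, -0.611, 0.083]
force: [0.1, 0.3, -0.9]
grip_width: 0.004
```

```bash
python3 - <<'E'
from h import *
move(np.array([.547,.05,.107])+.12*n)
I=viewer.camera_info('wrist');a,d=viewer.camera('wrist');print(I)
np.savez('w1.npz',a=a,d=d,**{'I_'+k:v for k,v in I.items()});cv2.imwrite('pics/w1.png',a)
E
```

```text
shift cm [ 1.74 -2.93 -0.07] rot [-0.      0.0006  0.0048] t 1.6167
{'fx': 352.49999242095134, 'fy': 352.49999242095134, 'cx': 318.45438216647835, 'cy': 246.3629733682133, 'R': array([[ 0.81573661,  0.06831015,  0.57437575],
       [-0.06412325, -0.97620167,  0.20716781],
       [ 0.57485823, -0.20582521, -0.79194318]]), 't': array([-0.49920016,  0.08520986,  0.10449498])}
```

View pics/w1.png

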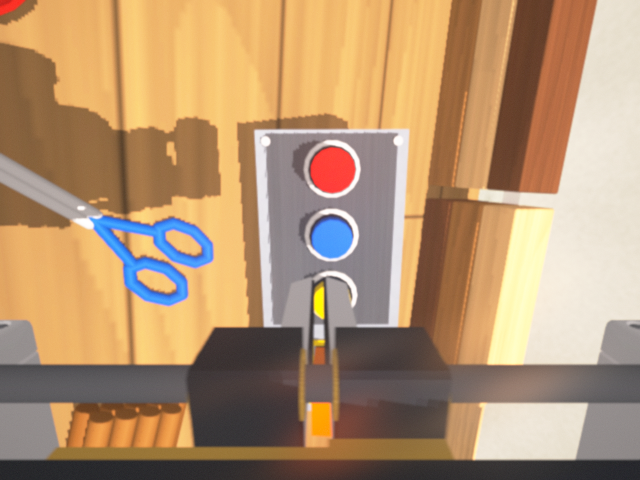

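Wrist view shows red at (332,168), blue at (331,236) and yellow half hidden behind the fingers. The face sits square to the tool.

```bash
python3 - <<'E'
from h import *
s=np.load('w1.npz');I={k:s['I_'+k] for k in('fx','fy','cx','cy','R','t')};P=cloud(s['d'],I)
v,uu=np.mgrid[:480,:640]
f=(uu>270)&(uu<300)&(v>140)&(v<310)|(uu>365)&(uu<395)&(v>140)&(v<300)
N,c,m=fit(P[f&(s['d']>0)]);print('plane',N,c,m.sum(),f.sum(),'tilt',np.degrees(np.arccos(N[2])),'yaw',np.degrees(np.arctan2(-N[1],-N[0])))
hsv=cv2.cvtColor(s['a'],cv2.COLOR_BGR2HSV)
B=[]
for t,(lo,hi),cy in(('red',((0,150,80),(8,255,255)),168),('blue',((100,150,60),(125,255,255)),236)):
    k=(cv2.inRange(hsv,lo,hi)>0)&(abs(uu-331)<40)&(abs(v-cy)<35)
    p=P[k];h=(p-c)@N;g=p[h>np.median(h)-.004];e=cv2.minEnclosingCircle(np.stack([g@u,g@y_c],1).astype(np.float32)*1000)
    top=g.mean(0);ht=np.median(h);b=top-((top-c)@n)*n;B.append(b);print(t,k.sum(),top.round(4),'h',np.percentile(h,[20,50,80]).round(4),'circ',e,'base',b.round(4))
d=B[0]-B[1];print('row',d,np.linalg.norm(d),np.degrees(np.arctan2(-d[0],d[1])),'yellow base',B[1]-d)
# compare top camera
c0=np.array([.56766,.02767,.08957]);print('offset planes',(c0-c)@n)
for t,q in(('yellow',[.5516,.0168,.1078]),('blue',[.5466,.0781,.1067]),('red',[.537,.1392,.1126])):
    q=np.array(q);print(t,(q-((q-c0)@n)*n).round(4))
E
```

```text
plane [-0.57075287 -0.05202     0.81947244] [0.55985673 0.0931673  0.08597809] 9159 9512 tilt 34.9679823083566 yaw 5.207707635763493
red 1598 [0.5374 0.1413 0.1095] h [0.0283 0.029  0.0296] circ ((511.4475402832031, 93.54950714111328), 18.75831413269043) base [0.5543 0.1427 0.0852]
blue 1234 [0.5461 0.0814 0.1043] h [0.0212 0.0219 0.0226] circ ((504.81683349609375, 61.0953483581543), 46.74365234375) base [0.5595 0.0825 0.0851]
row [-5.19223104e-03  6.02034558e-02  5.22381924e-05] 0.06042696487953655 4.929261885063724 yellow base [0.56472985 0.02234279 0.08505509]
offset planes 0.0017578170327198902
yellow [0.5657 0.018  0.0876]
blue [0.5601 0.0793 0.0874]
red [0.5546 0.1407 0.0874]
```

```bash
python3 - <<'E'
from h import *
move(np.array([.5653,.0200,.0862])+.042*n); print(-n); print(ctrl.get_obs()['force'])
E
```

```text
shift cm [ 8.07 -5.68 -8.54] rot [-0.0003  0.0004  0.0028] t 1.6667
[ 0.5713938   0.04999048 -0.81915204]
[ 0.18881331 -0.42315611 -0.06322583]
```

>>> carry_out(commands=[1,4.0,-5.7,-2.0,0,0,0.003,1,6.5,-5.7,-5.5,0,0,0.003,1,8.07,-5.68,-8.5,0,0,0.003,1,8.07,-5.68,-8.5,0,0,0.003,1,8.07,-5.68,-8.5,0,0,0.003,1,8.07,-5.68,-8.5,0,0,0.003])

```text
time_s: 2.17
ee_pos: [0.5406, 0.0196, 0.1205]
eef_rot: [-3.14, -0.609, 0.089]
force: [0.1, -0.1, 0.4]
grip_width: 0.0004
```

>>> carry_out(commands=[1,0.29,0.025,-0.41,0,0,0,1,0.57,0.05,-0.82,0,0,0,1,0.57,0.05,-0.82,0,0,0])

```text
time_s: 2.42
ee_pos: [0.5465, 0.0209, 0.113]
eef_rot: [-3.14, -0.611, 0.09]
force: [-0.1, -0.4, 0.3]
grip_width: 0.0001
```

>>> carry_out(commands=[1,0.17,0.015,-0.25,0,0,0,1,0.34,0.03,-0.49,0,0,0,1,0.34,0.03,-0.49,0,0,0])

```text
time_s: 2.67
ee_pos: [0.55, 0.0214, 0.108]
eef_rot: [-3.14, -0.611, 0.09]
force: [0.9, 0.6, 0.4]
grip_width: 0.0005
```

>>> carry_out(commands=[1,0.11,0.01,-0.16,0,0,0,1,0.23,0.02,-0.33,0,0,0,1,0.23,0.02,-0.33,0,0,0])

```text
time_s: 2.92
ee_pos: [0.5525, 0.0215, 0.1046]
eef_rot: [-3.14, -0.611, 0.09]
force: [-0.4, 0.5, 1.6]
grip_width: 0.0006
```

>>> carry_out(commands=[1,0.11,0.01,-0.16,0,0,0,1,0.23,0.02,-0.33,0,0,0,1,0.23,0.02,-0.33,0,0,0])

```text
time_s: 3.17
ee_pos: [0.555, 0.0217, 0.1012]
eef_rot: [-3.14, -0.611, 0.09]
force: [-2.0, 0.1, 2.8]
grip_width: 0.0004
```

>>> carry_out(commands=[1,0.09,0.007,-0.12,0,0,0,1,0.17,0.015,-0.25,0,0,0,1,0.17,0.015,-0.25,0,0,0])

```text
time_s: 3.42
ee_pos: [0.5568, 0.0219, 0.0985]
eef_rot: [-3.14, -0.611, 0.09]
force: [-3.6, 0.3, 3.9]
grip_width: 0.0002
```

>>> carry_out(commands=[1,0.057,0.005,-0.08,0,0,0,1,0.057,0.005,-0.08,0,0,0])

```text
time_s: 3.58
ee_pos: [0.5574, 0.022, 0.0976]
eef_rot: [-3.14, -0.611, 0.09]
force: [-3.8, -0.0, 4.5]
grip_width: 0.0004
```

>>> carry_out(commands=[1,0.057,0.005,-0.08,0,0,0,1,0.057,0.005,-0.08,0,0,0])

```text
time_s: 3.75
ee_pos: [0.5579, 0.022, 0.0971]
eef_rot: [-3.14, -0.611, 0.09]
force: [-12.7, -1.4, 12.6]
grip_width: 0.0007
```

>>> carry_out(commands=[1,-2.3,-0.2,3.3,0,0,0,1,-2.6,3.0,3.3,0,0,0,1,-2.8,5.7,3.3,0,0,0,1,-2.1,5.78,2.2,0,0,0,1,-1.35,5.82,1.08,0,0,0,1,-1.35,5.82,1.08,0,0,0,1,-1.35,5.82,1.08,0,0,0])

```text
time_s: 4.33
ee_pos: [0.5441, 0.0802, 0.1073]
eef_rot: [-3.14, -0.609, 0.09]
force: [-0.1, -0.3, -0.4]
grip_width: 0.0004
```

>>> carry_out(commands=[1,0.17,0.015,-0.25,0,0,0,1,0.34,0.03,-0.49,0,0,0,1,0.46,0.04,-0.66,0,0,0,1,0.46,0.04,-0.66,0,0,0])

```text
time_s: 4.67
ee_pos: [0.5489, 0.0804, 0.1008]
eef_rot: [-3.14, -0.61, 0.09]
force: [-1.6, -1.9, 3.1]
grip_width: 0.0006
```

>>> carry_out(commands=[1,0.11,0.01,-0.16,0,0,0,1,0.23,0.02,-0.33,0,0,0,1,0.23,0.02,-0.33,0,0,0])

```text
time_s: 4.92
ee_pos: [0.5513, 0.0805, 0.0973]
eef_rot: [-3.14, -0.61, 0.089]
force: [-2.9, -1.0, 4.2]
grip_width: 0.0006
```

>>> carry_out(commands=[1,0.057,0.005,-0.08,0,0,0,1,0.057,0.005,-0.08,0,0,0])

```text
time_s: 5.08
ee_pos: [0.5519, 0.0806, 0.0965]
eef_rot: [-3.14, -0.61, 0.089]
force: [-4.1, 0.1, 4.5]
grip_width: 0.0004
```

>>> carry_out(commands=[1,0.057,0.005,-0.08,0,0,0,1,0.057,0.005,-0.08,0,0,0])

```text
time_s: 5.25
ee_pos: [0.5524, 0.0807, 0.0959]
eef_rot: [-3.14, -0.61, 0.09]
force: [-10.1, -1.4, 11.6]
grip_width: 0.0003
```

>>> carry_out(commands=[1,-2.3,-0.2,3.3,0,0,0,1,-2.8,2.0,4.2,0,0,0,1,-3.2,5.6,4.2,0,0,0,1,-2.6,5.8,3.0,0,0,0,1,-1.73,5.95,1.8,0,0,0,1,-1.73,5.95,1.8,0,0,0,1,-1.73,5.95,1.8,0,0,0])

```text
time_s: 5.83
ee_pos: [0.5348, 0.1401, 0.1133]
eef_rot: [-3.141, -0.608, 0.09]
force: [0.5, -0.6, 0.2]
grip_width: 0.0005
```

>>> carry_out(commands=[1,0.17,0.015,-0.25,0,0,0,1,0.34,0.03,-0.49,0,0,0,1,0.46,0.04,-0.66,0,0,0,1,0.46,0.04,-0.66,0,0,0])

```text
time_s: 6.17
ee_pos: [0.5397, 0.1402, 0.1069]
eef_rot: [-3.141, -0.609, 0.089]
force: [-1.4, -0.2, 3.7]
grip_width: 0.0002
```

>>> carry_out(commands=[1,0.11,0.01,-0.16,0,0,0,1,0.23,0.02,-0.33,0,0,0,1,0.23,0.02,-0.33,0,0,0])

```text
time_s: 6.42
ee_pos: [0.5421, 0.1404, 0.1034]
eef_rot: [-3.141, -0.609, 0.089]
force: [-3.7, -0.6, 3.2]
grip_width: 0.0007
```

>>> carry_out(commands=[1,0.057,0.005,-0.08,0,0,0,1,0.057,0.005,-0.08,0,0,0])

```text
time_s: 6.58
ee_pos: [0.5427, 0.1404, 0.1026]
eef_rot: [-3.141, -0.609, 0.089]
force: [-3.8, -0.3, 4.4]
grip_width: 0.0005
```

>>> carry_out(commands=[1,0.057,0.005,-0.08,0,0,0,1,0.057,0.005,-0.08,0,0,0])

```text
time_s: 6.75
ee_pos: [0.5432, 0.1405, 0.1019]
eef_rot: [-3.141, -0.609, 0.089]
force: [-10.3, -0.8, 9.4]
grip_width: 0.0005
```

>>> carry_out(commands=[1,-2.3,-0.2,3.3,0,0,0,1,-4.5,-2,7,0,0,0,-0.3,-7,-6,10,0,0,0,-0.3,-8,-10,13,0,0,0,-0.3,-8.1,-14,13.6,0,0,0,-0.3,-8.1,-18,13.6,0,0,0,-0.3,-8.1,-22,13.6,0,0,0,-0.3,-8.1,-26,13.6,0,0,0,-0.3,-8.1,-29,13.6,0,0,0,-0.3,-8.1,-29,13.6,0,0,0,-0.3,-8.1,-29,13.6,0,0,0])

```text
time_s: 7.67
ee_pos: [0.4619, -0.1525, 0.2377]
eef_rot: [-3.14, -0.608, 0.085]
force: [0.4, 0.4, -0.2]
grip_width: 0.0568
```

```bash
python3 - <<'E'
from h import *
I=viewer.camera_info('wrist');a,d=viewer.camera('wrist')
np.savez('w2.npz',a=a,d=d,**{'I_'+k:v for k,v in I.items()});cv2.imwrite('pics/w2.png',a)
E
```

```text
(no output)
```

View pics/w2.png

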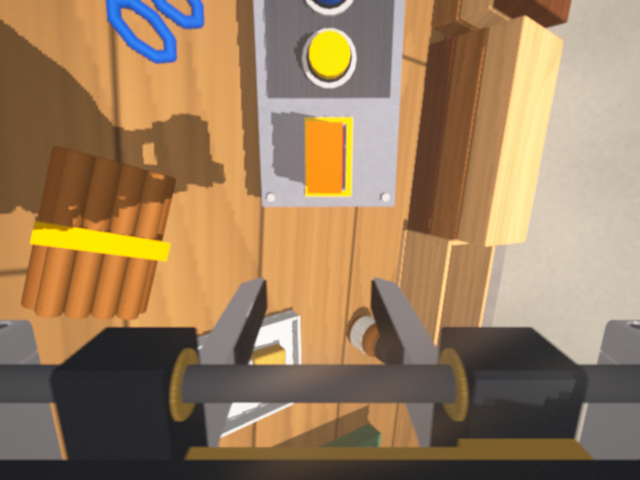

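The plug's top face is at (324,157), leaning slightly down-slope inside its yellow-rimmed socket at (329,157). The tray shows at (270,370).

```bash
python3 - <<'E'
from h import *
s=np.load('w2.npz');I={k:s['I_'+k] for k in('fx','fy','cx','cy','R','t')};P=cloud(s['d'],I)
v,uu=np.mgrid[:480,:640];ok=s['d']>0
f=(uu>268)&(uu<296)&(v>105)&(v<185)|(uu>360)&(uu<385)&(v>105)&(v<185)
N,c,m=fit(P[f&ok],.002);print('face',N,c,m.sum(),np.degrees(np.arccos(N[2])))
hsv=cv2.cvtColor(s['a'],cv2.COLOR_BGR2HSV)
roi=(uu>295)&(uu<360)&(v>108)&(v<203)
k=(cv2.inRange(hsv,(5,150,120),(18,255,255))>0)&roi&ok
p=P[k];h=(p-c)@N;print('h',np.percentile(h,[5,25,50,75,95]).round(4))
t=p[h>.05];N2,c2,m2=fit(t,.0015);print('top',N2,c2,m2.sum(),len(t));print('lean deg u,y',np.degrees([N2@u,N2@y_c]))
q=t[m2];r=cv2.minAreaRect((np.stack([q@u,q@y_c],1)*1000).astype(np.float32));print('rect u,y',r)
cen=u*r[0][0]/1e3+y_c*r[0][1]/1e3+n*np.median(q@n);print('topcentre',cen,q.mean(0))
y=(cv2.inRange(hsv,(24,150,120),(34,255,255))>0)&roi&ok
yy=P[y];yy=yy[abs((yy-c)@N)<.006];print('socket yellow u,y ranges',np.percentile(yy@u,[1,99]),np.percentile(yy@y_c,[1,99]))
ax=(N2);print('where axis meets face', cen-N2*((cen-c)@N)/(N2@N), ((cen-N2*((cen-c)@N)/(N2@N))@u))
E
```

```text
face [-0.57149184 -0.05012641  0.81907534] [ 0.57009981 -0.05983498  0.08202196] 3979 35.00766122300958
h [0.0463 0.058  0.0587 0.0594 0.0603]
top [-0.62140587 -0.0565213   0.78144743] [ 0.53652646 -0.07404976  0.12950009] 2313 2408
lean deg u,y [-3.60415224 -0.12302148]
rect u,y ((506.56854248046875, -121.08804321289062), (29.87321662902832, 58.75174331665039), 0.6630063652992249)
topcentre [ 0.53637625 -0.07462374  0.1293541 ] [ 0.53652646 -0.07404976  0.12950009]
socket yellow u,y ranges [0.48887425 0.53490933] [-0.15929019 -0.08322972]
where axis meets face [ 0.57297638 -0.0712947   0.0833277 ] 0.5102735388225977
```

```bash
cat >> h.py <<'E'
L=np.radians(-3.6)
a=np.cos(L)*n+np.sin(L)*u; ua=np.cos(L)*u-np.sin(L)*n
RP=np.stack([ua,np.cross(-a,ua),-a],1)
E
python3 - <<'E'
from h import *
cen=np.array([.5364,-.0744,.1294]);print(a,(-.063*a*100))
move(cen+.02*a,RP)
E
```

```text
[-0.62150555 -0.05437469  0.78152047] [ 3.91548494  0.34256054 -4.92357898]
shift cm [ 6.2   7.52 -9.25] rot [ 0.0044 -0.0654  0.0004] t 7.7167
```

>>> carry_out(commands=[-0.3,1.5,3.5,0,0,0,0,-0.3,3,7.5,-2,0.004,-0.065,0,-0.3,5,7.5,-6,0.004,-0.065,0,-0.3,6.2,7.52,-9.25,0.004,-0.065,0,-0.3,6.2,7.52,-9.25,0.004,-0.065,0,-0.3,6.2,7.52,-9.25,0.004,-0.065,0,-0.3,6.2,7.52,-9.25,0.004,-0.065,0])

```text
time_s: 8.3
ee_pos: [0.5242, -0.0748, 0.1469]
eef_rot: [3.141, -0.675, 0.089]
force: [-0.6, -0.1, 0.5]
grip_width: 0.061
```

>>> carry_out(commands=[-0.3,1,0.1,-1.2,0,0,0,-0.3,2,0.2,-2.5,0,0,0,-0.3,3,0.28,-3.8,0,0,0,-0.3,3.9,0.34,-4.9,0,0,0,-0.3,3.9,0.34,-4.9,0,0,0,-0.3,3.9,0.34,-4.9,0,0,0])

```text
time_s: 8.8
ee_pos: [0.5636, -0.0715, 0.1003]
eef_rot: [3.14, -0.678, 0.09]
force: [0.5, 0.3, 0.9]
grip_width: 0.061
```

```bash
python3 - <<'E'
from h import *
cen=np.array([.5364,-.0744,.1294])
move(cen-.043*a,RP);print(ctrl.get_obs()['force'])
E
```

```text
shift cm [-0.05 -0.06 -0.45] rot [ 0.0011  0.0044 -0.0012] t 8.8
[0.49532273 0.26194433 0.92530675]
```

>>> carry_out(commands=[-0.3,-0.05,-0.06,-0.4,0,0.004,0,-0.3,-0.05,-0.06,-0.4,0,0.004,0,-0.3,-0.05,-0.06,-0.4,0,0.004,0])

```text
time_s: 9.05
ee_pos: [0.5631, -0.0723, 0.0975]
eef_rot: [3.139, -0.676, 0.09]
force: [0.0, 0.1, -0.5]
grip_width: 0.0615
```

>>> carry_out(commands=[0.6,0,0,0,0,0,0,0.6,0,0,0,0,0,0,0.6,0,0,0,0,0,0,0.6,0,0,0,0,0,0,0.6,0,0,0,0,0,0,0.6,0,0,0,0,0,0], force=35)

```text
time_s: 9.55
ee_pos: [0.563, -0.0723, 0.0974]
eef_rot: [3.14, -0.675, 0.09]
force: [-2.3, 0.6, 1.5]
grip_width: 0.0295
```

>>> carry_out(commands=[1,-0.25,-0.02,0.31,0,0,0,1,-0.5,-0.04,0.62,0,0,0,1,-0.75,-0.065,0.94,0,0,0,1,-1,-0.09,1.25,0,0,0,1,-1.24,-0.11,1.56,0,0,0])

```text
time_s: 9.97
ee_pos: [0.5503, -0.0733, 0.1132]
eef_rot: [3.14, -0.675, 0.09]
force: [1.0, -0.1, -1.3]
grip_width: 0.0295
```

>>> carry_out(commands=[1,-0.31,-0.027,0.39,0,0,0,1,-0.62,-0.054,0.78,0,0,0,1,-1.24,-0.11,1.56,0,0,0,1,-1.86,-0.16,2.34,0,0,0,1,-2.5,-0.2,4,0,0,0,1,-2.8,-0.2,6,0,0,0,1,-3,-0.2,9,0,0,0,1,-3,-0.2,9,0,0,0])

```text
time_s: 10.63
ee_pos: [0.5211, -0.076, 0.2086]
eef_rot: [3.136, -0.681, 0.092]
force: [0.7, -0.6, -0.5]
grip_width: 0.0299
```

```bash
cat > tr.py <<'E'
from h import *
s=np.load('s0.npz');I=viewer.camera_info('top');P=cloud(s['e'],I)
b=s['b'];hsv=cv2.cvtColor(b,cv2.COLOR_BGR2HSV)
k=np.zeros((480,640),np.uint8);k[180:285,448:530]=1
w=((hsv[...,1]<60)&(hsv[...,2]>110)).astype(np.uint8)*k
w=cv2.morphologyEx(w,cv2.MORPH_CLOSE,np.ones((5,5)))
n_,lab,st,_=cv2.connectedComponentsWithStats(w);i=1+st[1:,4].argmax()
pts=np.argwhere(lab==i)[:,::-1].astype(np.float32)
r=cv2.minAreaRect(pts);box=cv2.boxPoints(r);print(r,box)
W=[]
for z in(.022,):
  for q in box:
    ray=I['R'].T@np.array([(q[0]-I['cx'])/I['fx'],(q[1]-I['cy'])/I['fy'],1]);C=-I['R'].T@I['t']
    W.append(C+ray*(z-C[2])/ray[2])
W=np.array(W);print(W.round(4),'centre',W.mean(0),np.linalg.norm(np.diff(W,axis=0),axis=1))
E
python3 tr.py
```

```text
((487.1192321777344, 229.54351806640625), (85.64251708984375, 54.89977264404297), 83.48019409179688) [[454.98465 190.11603]
 [509.5294  183.88235]
 [519.2538  268.971  ]
 [464.70908 275.20468]]
[[ 0.5928 -0.2738  0.022 ]
 [ 0.6107 -0.4047  0.022 ]
 [ 0.4063 -0.4206  0.022 ]
 [ 0.389  -0.293   0.022 ]] centre [ 0.49968689 -0.34801564  0.022     ] [0.1321295  0.2050607  0.12880227]
```

```bash
python3 - <<'E'
from h import *
Y=.09
RV=np.array([[np.cos(Y),np.sin(Y),0],[np.sin(Y),-np.cos(Y),0],[0,0,-1.]])
move([.449,-.352,.14],RV)
E
```

```text
shift cm [ -7.21 -27.6   -6.86] rot [-5.590e-02  6.786e-01  6.000e-04] t 10.6333
```

>>> carry_out(commands=[1,-1,-4,0,-0.005,0.08,0,1,-2,-8,0,-0.012,0.17,0,1,-3,-12,0,-0.02,0.26,0,1,-4,-16,0,-0.028,0.35,0,1,-5,-20,0,-0.036,0.45,0,1,-6,-24,-2,-0.044,0.55,0,1,-7.2,-27.6,-4,-0.053,0.65,0,1,-7.2,-27.6,-6.8,-0.056,0.6786,0,1,-7.2,-27.6,-6.8,-0.056,0.6786,0,1,-7.2,-27.6,-6.8,-0.056,0.6786,0,1,-7.2,-27.6,-6.8,-0.056,0.6786,0])

```text
time_s: 11.55
ee_pos: [0.4495, -0.3515, 0.1419]
eef_rot: [3.141, -0.002, 0.09]
force: [-0.2, -0.2, -1.7]
grip_width: 0.03
```

```bash
python3 - <<'E'
from h import *
Y=.09
RV=np.array([[np.cos(Y),np.sin(Y),0],[np.sin(Y),-np.cos(Y),0],[0,0,-1.]])
move([.449,-.352,.06],RV);print(ctrl.get_obs()['force'])
I=viewer.camera_info('scene');s,ds=viewer.camera('scene');w,_=viewer.camera('wrist')
P=cloud(ds,I);h=cv2.cvtColor(s,cv2.COLOR_BGR2HSV)
k=(cv2.inRange(h,(4,150,90),(18,255,255))>0)&(abs(P[...,0]-.449)<.05)&(abs(P[...,1]+.352)<.06)&(P[...,2]>.06)&(P[...,2]<.2)
q=P[k];print(k.sum(),np.percentile(q,[2,50,98],axis=0).round(3))
c=cv2.resize(s[110:270,160:370],None,fx=1.9,fy=1.9*1.5*.67,interpolation=cv2.INTER_CUBIC)
w2=cv2.resize(w,(400,300));out=np.zeros((600,400,3),np.uint8);out[:c.shape[0],:c.shape[1]]=c[:300,:400];out[300:]=w2;cv2.imwrite('pics/p3.png',out)
E
```

```text
shift cm [-0.05 -0.05 -8.19] rot [ 0.0006  0.0021 -0.    ] t 11.55
[-0.1583853  -0.19163251 -1.67268873]
329 [[ 0.432 -0.376  0.127]
 [ 0.45  -0.326  0.162]
 [ 0.464 -0.318  0.187]]Traceback (most recent call last):
  File "<stdin>", line 10, in <module>
ValueError: could not broadcast input array from shape (300,399,3) into shape (306,399,3)
```

```bash
python3 - <<'E'
from h import *
s,_=viewer.camera('scene');w,_=viewer.camera('wrist')
cv2.imwrite('pics/p3.png',np.hstack([cv2.resize(s[110:270,160:370],(400,300),interpolation=cv2.INTER_CUBIC),cv2.resize(w,(400,300))]))
E
```

```text
(no output)
```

View pics/p3.png

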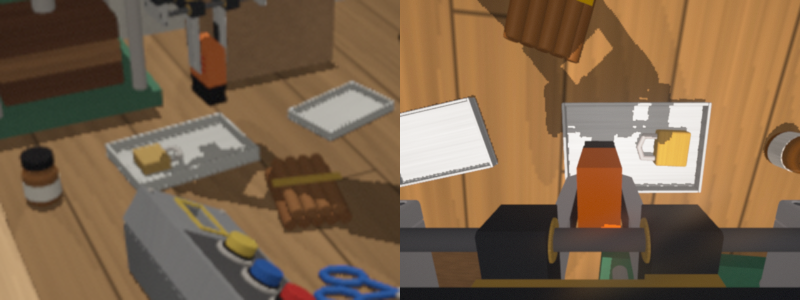

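Scene crop (left) shows the plug upright in the fingers, black end down at (210,90). Wrist view (right) shows it over the empty half of the tray, padlock untouched at (672,148).

>>> carry_out(commands=[1,-0.05,-0.05,-2.5,0,0.002,0,1,-0.05,-0.05,-5,0,0.002,0,1,-0.05,-0.05,-7,0,0.002,0,1,-0.05,-0.05,-8.2,0,0.002,0,1,-0.05,-0.05,-8.2,0,0.002,0,1,-0.05,-0.05,-8.2,0,0.002,0])

```text
time_s: 12.25
ee_pos: [0.4494, -0.3524, 0.0611]
eef_rot: [3.139, -0.001, 0.09]
force: [-1.1, 0.4, -2.1]
grip_width: 0.0297
```

```bash
python3 - <<'E'
from h import *
I=viewer.camera_info('scene');s,ds=viewer.camera('scene');P=cloud(ds,I);h=cv2.cvtColor(s,cv2.COLOR_BGR2HSV)
k=(cv2.inRange(h,(4,150,60),(18,255,255))>0)&(abs(P[...,0]-.449)<.05)&(abs(P[...,1]+.352)<.06)&(P[...,2]>.04)&(P[...,2]<.12)
N,c,m=fit(P[k],.0015);print(N,c,m.sum(),k.sum());m=abs(P[k][:,1]+.322)<.006
q=P[k][m];N=np.linalg.svd(q-q.mean(0))[2][2];print('side',N,m.sum())
wi=viewer.camera_info('wrist');w,d=viewer.camera('wrist');Q=cloud(d,wi);v,uu=np.mgrid[:480,:640]
hw=cv2.cvtColor(w,cv2.COLOR_BGR2HSV);k=(cv2.inRange(hw,(4,150,60),(18,255,255))>0)&(abs(Q[...,1]+.322)<.012)&(Q[...,2]>.03)&(Q[...,2]<.11)&(abs(Q[...,0]-.449)<.03)
N,c,m=fit(Q[k],.0015);print('wrist side',N,c,m.sum(),k.sum())
E
```

```text
[0.02173174 0.99942753 0.02592963] [ 0.44769733 -0.32382689  0.07272105] 79 306
side [-0.06398602  0.99794873 -0.00202854] 169
wrist side [-0.09865456  0.99507804  0.00932538] [ 0.44714959 -0.32378342  0.0822178 ] 2341 3687
```

Plug is upright within about 0.5°. Lowering gently to contact.

>>> carry_out(commands=[1,0,0,-0.25,0,0,0,1,0,0,-0.5,0,0,0,1,0,0,-0.6,0,0,0,1,0,0,-0.6,0,0,0])

```text
time_s: 12.68
ee_pos: [0.4497, -0.3528, 0.0559]
eef_rot: [3.138, -0.002, 0.09]
force: [0.3, -0.4, -1.9]
grip_width: 0.03
```

>>> carry_out(commands=[1,0,0,-0.1,0,0,0,1,0,0,-0.2,0,0,0,1,0,0,-0.2,0,0,0])

```text
time_s: 12.93
ee_pos: [0.4496, -0.3527, 0.0538]
eef_rot: [3.138, -0.002, 0.09]
force: [0.5, 0.3, -1.9]
grip_width: 0.0296
```

>>> carry_out(commands=[1,0,0,-0.1,0,0,0,1,0,0,-0.1,0,0,0,1,0,0,-0.1,0,0,0])

```text
time_s: 13.18
ee_pos: [0.4496, -0.3527, 0.0527]
eef_rot: [3.138, -0.002, 0.09]
force: [-0.1, -0.5, -2.2]
grip_width: 0.0298
```

>>> carry_out(commands=[1,0,0,-0.1,0,0,0,1,0,0,-0.1,0,0,0,1,0,0,-0.1,0,0,0])

```text
time_s: 13.43
ee_pos: [0.4497, -0.3528, 0.0517]
eef_rot: [3.138, -0.002, 0.09]
force: [0.2, -0.4, -1.0]
grip_width: 0.0294
```

>>> carry_out(commands=[1,0,0,-0.07,0,0,0,1,0,0,-0.07,0,0,0,1,0,0,-0.07,0,0,0])

```text
time_s: 13.68
ee_pos: [0.4497, -0.3529, 0.0517]
eef_rot: [3.138, -0.002, 0.09]
force: [-2.5, 1.4, 5.8]
grip_width: 0.0298
```

>>> carry_out(commands=[0.3,0,0,0,0,0,0,0.2,0,0,0,0,0,0,0.1,0,0,0,0,0,0,0,0,0,0,0,0,0,-0.1,0,0,0,0,0,0,-0.2,0,0,0,0,0,0,-0.2,0,0,0,0,0,0])

```text
time_s: 14.27
ee_pos: [0.4497, -0.3529, 0.0516]
eef_rot: [3.138, -0.002, 0.09]
force: [-0.9, -0.9, 0.3]
grip_width: 0.0563
```

>>> carry_out(commands=[-0.2,0,0,1,0,0,0,-0.2,0,0,3,0,0,0,-0.2,0,0,5,0,0,0,-0.2,0,0,8,0,0,0,-0.2,0,-3,12,0,0,0,-0.2,0,-6,15,0,0,0,-0.2,0,-9,18,0,0,0,-0.2,0,-9,18,0,0,0,-0.2,0,-9,18,0,0,0])

```text
time_s: 15.02
ee_pos: [0.4496, -0.4449, 0.2346]
eef_rot: [3.134, -0.005, 0.088]
force: [-0.0, 0.1, 0.5]
grip_width: 0.0562
```

```bash
python3 - <<'E'
from h import *
print(ctrl.get_obs()['force'])
s,_=viewer.camera('scene');w,_=viewer.camera('wrist')
cv2.imwrite('pics/p4.png',np.hstack([cv2.resize(s[110:310,140:440],(400,300),interpolation=cv2.INTER_CUBIC),cv2.resize(w,(400,300))]))
E
```

```text
[-0.00978216  0.11325278  0.49662784]
```

View pics/p4.png

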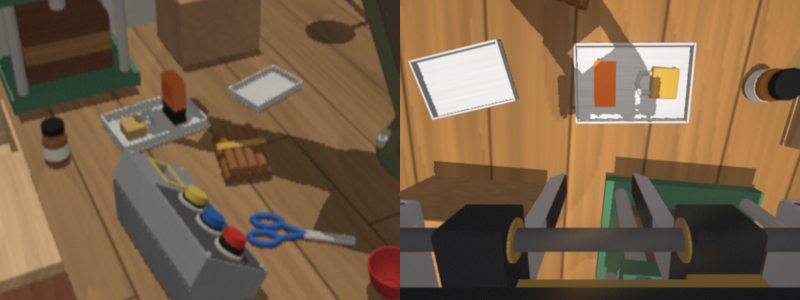

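The plug stands upright in the empty half of the padlock tray, at (174,98) left and (605,84) right. Nothing else has moved and the gripper is clear.

```bash
python3 -c "
from station import ticket;print(ticket.hand_in())"
```

```text
the job is handed in; nothing more can be done
None
```

The lockout is done and handed in, after about 15 s of robot time.

- **Keys:** I pressed yellow, then blue, then red, one at a time. Each was pushed until its bottom stop was felt. The last force readings along the face normal were about 18, 15 and 14 N, against the 45 N limit.
- **Plug:** I pulled it out along its leaning axis and turned it upright. I lowered it onto the floor of the larger tray, in the empty half, with about 6 N read at contact, then released it slowly.
- **Last checks:** The final pictures show the plug standing upright, black end down, next to the padlock. The padlock and the other items in view look unmoved. The gripper was clear, with wrist force near zero.
- **Disagreements:** The top and wrist cameras disagreed by 2–3 mm on where the keys were. One noisy tilt fit (about 1.5°) differed from the other two (about 0.1° and 0.5°). Neither affected the result.

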